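# Clear the tailstock and present the loose bearing ball on its tray

## Robot

A 6-joint arm with a two-finger parallel gripper is mounted at the origin on the work surface. World frame = base frame: x ahead of the robot, y to its left, z up, the work surface at z = 0. Lengths are in m, angles in degrees, forces in N, time in s.
With the tool pointing down it reaches from about 0.25 to 0.725 m from the base axis. Payload 9.7 kg.
Tool frame: the origin (TCP) lies at the very end of the fingers, on their centre line; the grasp point (between the pads) lies 19 mm behind it; z points along the fingers, y is the line along which they close (so a half turn about z gives the same grasp; the last joint's range is limited). The gripper opens to 85 mm and grips with 20 to 120 N. Pads are 22 mm wide; open, the fingers measure 114 mm over their backs; the gripper's body (76 mm by 85 mm) begins 54 mm behind the grasp point. The pads swing forward as they close: fully open they stand 13 mm farther back than shut.
Start: joints at [-72.078, 4.979, 10.078, 95.1, 0, 90], TCP at [0.169, -0.523, 0.231] pointing down, gripper open.
Joint ranges: [-179.16, 179.16], [-48.56, 103.87], [-65.8, 70.77], [-126.05, 130.52], [-82.76, 87.17], [-180, 180]. Speed limits (degrees/s): [127.2, 127.2, 147.25, 180, 180, 180].

## Interface

Orientations are given as [roll, pitch, yaw] about the fixed x, y, z axes, in that order (R = Rz(yaw) Ry(pitch) Rx(roll)).
In Python, from workcell import bot gives the robot as it stands.
- The arm moves only by the tool step_arm, never from a script. Its argument "targets" is a list of rows, each a list of 3 entries, a list of its own where there are three numbers: the opening, from 0 (shut) to 1 (fully open), then the shift along the world's x, y, z in mm, then the turn, a rotation vector about the world's x, y, z in rad. In form: [[grip, [tx, ty, tz], [wx, wy, wz]], ...]. A call has 1 to 8 rows; each row is the pose to reach, as a shift and turn from the pose commanded when the call began; what a row does not reach only later rows make up. A row lasts 1/10 s, in which the tool goes at most 50 mm and 8.59 degrees, less where a joint would pass 70% of its speed; a pose out of reach is approached as far as the arm can. A call with a gripper value outside its range is refused whole. The fingers move at their own pace and stop on an object; "force" is the grip in N (left out, the last holds). Time passes only in rows, so rows that repeat a pose let the fingers close. It gives the time, the measured TCP pose, the force, the opening and the grip force at its end, in the units of the state.
- bot.get_obs(): the state, without advancing time (a new reading comes with each control period).
- bot.camera(name): name is "scene" or "top"; returns (picture, depth): 400x640x3 uint8, red, green, blue; 400x640 float32, m along the optical axis (not along the pixel's ray), 0 where there is no reading.
- bot.camera_params(name): a dict with "K" (3x3 intrinsics, pixels), "R" (3x3) and "t" (3): a world point X has camera coordinates R X + t. Camera axes: x right, y down, z forward; pixel columns grow to the right and rows downward; lengths in m; the calibration is good to about 2 mm. A picture is of the moment at which its call begins. camera_params takes no time and is no camera call.
- bot.job_done(): hands the job in; it is judged then, once.
The state is a dict: "time": time; "q": joint angles; "qd": joint speeds; "joint_efforts": joint torques, N m; "ee_pos": TCP position; "tcp_rot": TCP orientation; "wrist_force": force on the tool from outside, world axes, zero at the start; "torque": the same for the moment, N m; "opening": finger opening in m; "grasp_force": force on a finger pad.
Only numpy, scipy, OpenCV 4.12 (cv2) and the standard library are available. Lean on these libraries where they do the work, as an engineer would, in place of code of your own. Each camera call takes 0.05 s, during which the arm holds its last target. There are 200 camera calls.

## Task

Clear the space in front of the lathe tailstock by stacking the two smaller closed plywood cases squarely on the large case where it stands, medium one first and the small one on top. Then pick up the wooden tray by its grip fin and carry it level, so that the loose steel ball stays in its shallow pocket and is not touched, to the tailstock, and finish still holding the tray in the air, level and steady, with the ball straight in front of the nose of the tailstock's quill, about 50 mm from it and at its height. Leave the other things on the bench alone.

Things in the scene. Friction and masses are not known exactly. Their poses are not given: they have to be found in the camera images.
- case_large: Closed plywood case, 110 (x, length) x 76 (y, width) x 45 mm high, 0.6 kg, loose on the bench; the foot of the column. Origin at the centre of its underside, z up, x along its length.
- case_medium: Closed plywood case, 92 (x) x 60 (y) x 40 mm high, about 0.35 kg, loose on the bench in front of the tailstock. Origin at the centre of its underside, x along its length. Grip it across its 60 mm width.
- case_small: Closed plywood case, 76 (x) x 48 (y) x 34 mm high, about 0.2 kg, loose on the bench in front of the tailstock. Origin at the centre of its underside, x along its length. Grip it across its 48 mm width.
- tray: Flat wooden ball tray, 170 (x) x 80 (y) mm plate 10 mm thick, about 0.22 kg, loose on the bench. Origin at the centre of its underside, z up. An upright wooden grip fin stands at its middle: 50 mm long (x), 16 mm thick (y), from the plate's top at 10 mm up to 62 mm. The ball's pocket is at the +x end, 60 mm from the middle.
- tray_grip (a point): Grip point in the tray's fin, 42 mm above the tray's underside, over its origin; same axes as the tray.
- pocket (a point): Where the ball's centre is when it rests in the middle of the tray's pocket: 60 mm along the tray's +x from its origin, 22.5 mm above its underside. The pocket is a round rim of 31 mm inner and 39 mm outer diameter, only 4 mm high, on the flat top of the plate; the ball can roll about 6 mm either way in it.
- ball_center (a point): Centre of the loose polished steel ball, 25 mm diameter, 0.064 kg. It starts in the tray's pocket; its axes mean nothing.
- tailstock: Green lathe tailstock bolted to the bench. Origin on the bench below the nose of its level quill; -x points out of the nose (roughly world -y). Quill 30 mm thick, 40 long; behind it a 58 mm barrel, 135 long, on a 60 wide column; foot 100 wide, from 42 behind the nose; 96 mm handwheel at the back; lock lever on top, to 195 above the bench.
- nose (a point): Centre of the flat end (nose) of the tailstock's quill, 125 mm above the bench; same axes as the tailstock, -x points out in front of it.
- bowl_blank: Bystander: round light-wood bowl blank, 100 mm across, 45 mm high. Origin at the centre of its underside. Leave it alone.
- glue: Bystander: white glue bottle with black cap, 44 mm across, 120 mm high. Origin at the centre of its underside. Leave it alone.
- handwheel_blank: Bystander: dark wooden disc with a copper disc on top, 68 mm across, 44 mm high. Origin at the centre of its underside. Leave it alone.
- ball: The ball as a body, for contact only; its origin turns with it: use ball_center for its place.

How it is judged (in metres and radians):
On the way, in this order (a step that is already met when the one before it is completed fails the run):
1. the medium case stands squarely on the large case, let go (x of case_medium in the frame of case_large between -0.01 and 0.01 m and y of case_medium in the frame of case_large between -0.01 and 0.01 m and z of case_medium in the frame of case_large between 0.04 and 0.05 m and angle between the x axis of case_medium and the x axis of case_large, either way round below 0.14 rad and angle between case_medium's own z axis and vertical below 0.08 rad and contact force between the fingers and case_medium below 0.1 N and linear speed of case_medium below 0.03 m/s), for 0.2 s.
2. the small case stands squarely on the medium case, let go, the column complete (all of step 1 and x of case_small in the frame of case_medium between -0.01 and 0.01 m and y of case_small in the frame of case_medium between -0.01 and 0.01 m and z of case_small in the frame of case_medium between 0.035 and 0.045 m and angle between the x axis of case_small and the x axis of case_medium, either way round below 0.14 rad and angle between case_small's own z axis and vertical below 0.08 rad and contact force between the fingers and case_small below 0.1 N and linear speed of case_small below 0.03 m/s), for 0.2 s.
3. the tray is lifted clear of the bench by its fin with the ball in its pocket (height (world z) of tray above 0.03 m and contact force between the fingers and tray above 1 N and distance between ball_center and pocket below 0.011 m), for 0.2 s.
At the end, for the whole second after the job is handed in: Column: each case within 10 mm of centred, 8 degrees of square, let go. Tray held still in the fingers only, within 7 degrees of level, ball in its pocket (11 mm) and 25 to 85 mm before the nose, within 25 mm of the quill axis sideways and 30 mm in height (all of step 2 and height (world z) of tray above 0.05 m and contact force between the fingers and tray above 1 N and distance between ball_center and pocket below 0.011 m and angle between tray's own z axis and vertical below 0.12 rad and linear speed of tray below 0.03 m/s and angular speed of tray below 0.2 rad/s and contact force between tray and tailstock below 0.1 N and contact force between tray and case_large below 0.1 N and contact force between tray and case_medium below 0.1 N and contact force between tray and case_small below 0.1 N and contact force between tray and bowl_blank below 0.1 N and contact force between tray and glue below 0.1 N and contact force between tray and handwheel_blank below 0.1 N and x of ball_center in the frame of nose between -0.085 and -0.025 m and y of ball_center in the frame of nose between -0.025 and 0.025 m and z of ball_center in the frame of nose between -0.03 and 0.03 m); the arm keeps its last pose, push and grip.
It fails at once if the ball leaves its pocket (distance between ball_center and pocket above 0.016 m).
It fails at once if the tray is tipped more than about 17 degrees (angle between tray's own z axis and vertical above 0.3 rad).
It fails at once if the fingers or the arm touch the ball (contact force between any of the fingers, the arm and ball above 0.3 N).
It fails at once if the large case is shoved from where it stands (distance of case_large from where it was at the start of the episode above 0.03 m).
It fails at once if a bystander is disturbed (distance of any of bowl_blank, glue, handwheel_blank from where it was at the start of the episode above 0.02 m).
It also fails if it takes over 72 s, if anything falls off the work surface, if the arm or the gripper's body presses on something with over 40 N, if the wrist force passes 120 N, or if a joint passes its speed limit or range.

## Working session

There is one attempt and no reset: what is moved stays moved. The work goes in short steps, Python scripts to look and compute and a tool call to move; the robot and the scene stay as the last step left them, time stands still between calls to the robot, and variables do not carry over. Pictures are saved under pics/ and viewed, at most 10 in all, crops included, and the job is handed in when it is done.

Besides the shell and the picture viewer there is one more tool, called after "Request:" as name(argument=value, ...), one argument or row to a line, values as JSON. step_arm: Moves the arm, as the interface text tells. Its arguments: {"type":"object","properties":{"targets":{"type":"array","items":{"type":"array"}},"force":{"type":"number"}},"required":["targets"]}

```bash
mkdir -p pics; ls
python3 - <<'E'
from workcell import bot
import cv2,numpy as np
for n in("top","scene"):
    p,d=bot.camera(n); np.savez(f"{n}0.npz",p=p,d=d); cv2.imwrite(f"pics/{n}0.png",p[:,:,::-1])
    c=bot.camera_params(n); print(n,np.round(c["K"],1).tolist(),np.round(c["R"],3).tolist(),np.round(c["t"],3).tolist(),(d>0).mean())
print(bot.get_obs())
E
```

```text
pics
top [[388.1, 0.0, 321.2], [0.0, 388.1, 202.2], [0.0, 0.0, 1.0]] [[0.024, -0.999, 0.025], [-0.995, -0.027, -0.093], [0.094, -0.022, -0.995]] [-0.03, 0.622, 1.117] 0.9959453125
scene [[439.2, 0.0, 313.9], [0.0, 439.2, 202.7], [0.0, 0.0, 1.0]] [[0.799, 0.601, 0.019], [0.402, -0.51, -0.761], [-0.447, 0.616, -0.649]] [-0.485, -0.157, 1.29] 0.99605078125
{'time': 0.1, 'q': array([-7.20781469e+01,  5.00733145e+00,  1.00387607e+01,  9.50997866e+01,
       -2.33812578e-03,  9.00017076e+01]), 'qd': array([ 0.02834405, -0.02696077,  0.05614442,  0.01367625, -0.09353876,
        0.00222387]), 'joint_efforts': array([ 8.56959614e-04, -5.21562123e+01,  4.65652263e+01,  1.59653270e-02,
        3.43007730e-05,  2.00024436e-05]), 'ee_pos': array([ 0.16917018, -0.52311654,  0.2306578 ]), 'tcp_rot': array([-1.79931643e+02,  2.34016138e-03,  1.79201483e+01]), 'wrist_force': array([ 0.41519532, -0.23158391,  0.07321912]), 'torque': array([ 0.07522928, -0.03053173, -0.03078698]), 'grasp_force': 0.0, 'opening': 0.08556812134746379}
```

View pics/top0.png

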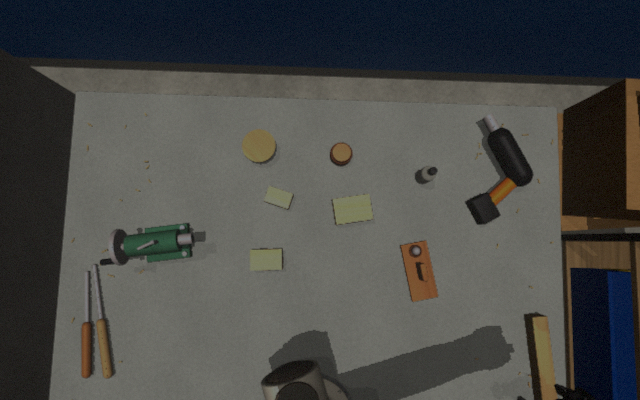

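View pics/scene0.png

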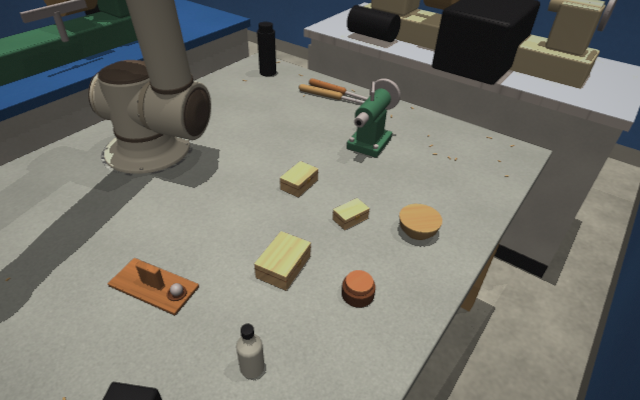

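The top view shows the large case at (352,209), medium (266,260), small (279,197), the tray at (419,270) with the ball at (416,251), and the nose at about (192,240). The scene view shows the same things at (283,258), (299,178), (351,213), (153,285) and (361,120).

```bash
cat > h.py <<'E'
import numpy as np,cv2
from workcell import bot
def cloud(n,p=None,d=None):
    if p is None: p,d=bot.camera(n)
    c=bot.camera_params(n); K=c["K"]; v,u=np.mgrid[:400,:640]
    X=np.stack([(u-K[0,2])/K[0,0]*d,(v-K[1,2])/K[1,1]*d,d],-1)
    return p,d,(X-c["t"])@c["R"]   # world
def ray(n,u,v,z):
    c=bot.camera_params(n); C=-c["R"].T@c["t"]; r=c["R"].T@np.linalg.inv(c["K"])@[u,v,1]
    return C+r*(z-C[2])/r[2]
def rect(P):
    (c,s,a)=cv2.minAreaRect((P[:,:2]*1000).astype(np.float32)); 
    if s[0]<s[1]: s=s[::-1]; a+=90
    return np.round(c,1),np.round(s,1),round((a+90)%180-90,1)
def blob(mask,seed):
    k,l=cv2.connectedComponents(mask.astype(np.uint8)); i=l[seed[1],seed[0]]
    return (l==i) if i else None
E
python3 - <<'E'
from h import *
S={"top":dict(large=(352,209),medium=(266,260),small=(279,197),trayP=(430,285)),"scene":dict(large=(283,252),medium=(299,174),small=(351,210),trayP=(175,302))}
for n in S:
    f=np.load(n+"0.npz"); p,d,W=cloud(n,f["p"],f["d"]); hsv=cv2.cvtColor(p,cv2.COLOR_RGB2HSV)
    print(n,"bench z",np.round(np.median(W[300:330,200:240,2]) if n=="top" else np.median(W[330:350,330:380,2]),4),"cam",-bot.camera_params(n)["R"].T@bot.camera_params(n)["t"])
    for k,s in S[n].items():
        z0=np.median(W[s[1]-2:s[1]+3,s[0]-2:s[0]+3,2])
        m=blob(abs(W[...,2]-z0)<(.005 if k!="trayP" else .004),s)
        m0=m; v,u=np.nonzero(m)
        # ray-cast mask outline onto plane z0
        P=np.array([ray(n,a,b,z0) for a,b in zip(u,v)])
        print(n,k,"hsv",hsv[s[1],s[0]],"z",round(z0,4),"n",m.sum(),rect(P),"centroid",np.round(P.mean(0)*1000,1), "clouds",rect(W[m]))
f=np.load("top0.npz");p,d,W=cloud("top",f["p"],f["d"])
print("z tray");print((W[240:306:3,396:442:3,2]*1000).round().astype(int))
print("ts");print((W[216:264:3,105:210:4,2]*1000).round().astype(int))
E
```

```text
top bench z 0.0001 cam [0.5143723  0.01143873 1.17080334]
top large hsv [ 32  60 124] z 0.045 n 946 (array([ 603.6, -106. ]), array([110. ,  75.7]), -80.0) centroid [ 603.5 -106.    45. ] clouds (array([ 603.7, -106.2]), array([110.3,  75.8]), -79.9)
top medium hsv [ 31  58 124] z 0.0395 n 665 (array([451.5, 140.8]), array([91.8, 59.9]), -87.6) centroid [451.3 142.1  39.5] clouds (array([451.3, 141.3]), array([91.7, 60.1]), -86.6)
top small hsv [ 31  61 126] z 0.0342 n 408 (array([633. , 112.4]), array([76.2, 47.5]), 73.0) centroid [633.1 112.5  34.2] clouds (array([633.4, 112.8]), array([76.3, 47.9]), 72.7)Traceback (most recent call last):
  File "<stdin>", line 11, in <module>
  File "h.py", line 9, in ray
    c=bot.camera_params(n); C=-c["R"].T@c["t"]; r=c["R"].T@np.linalg.inv(c["K"])@[u,v,1]
ValueError: time passes only in moves, steps and waits
```

```bash
python3 - <<'E'
s=open("h.py").read()
s=s.replace("def cloud","CP={n:bot.camera_params(n) for n in('top','scene')}\ndef cloud",1)
i=s.index("def cloud"); s=s[:i]+s[i:].replace("bot.camera_params(n)","CP[n]")
open("h.py","w").write(s)
E
cat > m.py <<'E'
from h import *
S={"top":dict(large=(352,209),medium=(266,260),small=(279,197),trayP=(430,285)),"scene":dict(large=(283,252),medium=(299,174),small=(351,210),trayP=(175,302))}
for n in S:
    f=np.load(n+"0.npz"); p,d,W=cloud(n,f["p"],f["d"])
    for k,s in S[n].items():
        z0=np.median(W[s[1]-2:s[1]+3,s[0]-2:s[0]+3,2])
        m=blob(abs(W[...,2]-z0)<.005,s)
        v,u=np.nonzero(m); P=np.array([ray(n,a,b,z0) for a,b in zip(u,v)])
        print(n,k,"z",round(z0,4),"n",m.sum(),rect(P),"cen",np.round(P.mean(0)*1000,1))
    Z=W[...,2]
    if n=="top":
        for nm,bx,lo,hi in(("fin",(396,240,442,306),.045,.075),("quill",(170,225,200,255),.11,.15),("barrel",(130,225,176,260),.12,.16),("ball",(406,242,424,258),.025,.04),("tshigh",(100,220,200,262),.165,.21),
          ("bowl",(235,120,285,175),.03,.06),("hw",(325,138,358,170),.03,.06),("glue",(410,160,445,190),.02,.13)):
            m=np.zeros_like(Z,bool); m[bx[1]:bx[3],bx[0]:bx[2]]=1; m&=(Z>lo)&(Z<hi); Q=W[m]
            if len(Q): print(nm,len(Q),rect(Q),"z",np.round(np.percentile(Q[:,2],[5,50,95,100])*1000,1))
    else:
        for nm,bx,lo,hi in(("quill",(350,105,372,130),.09,.15),("ball",(166,282,186,300),.013,.04),("fin",(135,260,162,292),.05,.075)):
            m=np.zeros_like(Z,bool); m[bx[1]:bx[3],bx[0]:bx[2]]=1; m&=(Z>lo)&(Z<hi); Q=W[m]
            print(nm,len(Q),rect(Q),"z",np.round(np.percentile(Q[:,2],[5,50,95,100])*1000,1))
E
python3 m.py
```

```text
top large z 0.045 n 946 (array([ 603.6, -106. ]), array([110. ,  75.7]), -80.0) cen [ 603.5 -106.    45. ]
top medium z 0.0395 n 665 (array([451.5, 140.8]), array([91.8, 59.9]), -87.6) cen [451.3 142.1  39.5]
top small z 0.0342 n 408 (array([633. , 112.4]), array([76.2, 47.5]), 73.0) cen [633.1 112.5  34.2]
top trayP z 0.0105 n 1271 (array([ 428.8, -310.1]), array([172.9,  80.5]), 12.3) cen [ 424.5 -309.8   10.5]
fin 121 (array([ 427.2, -310.7]), array([49.3, 16.5]), 11.8) z [50.1 61.4 65.1 67.3]
quill 324 (array([503.5, 355.6]), array([58.3, 57.8]), -84.9) z [122.2 137.8 148.5 150. ]
barrel 940 (array([493.7, 426.9]), array([128.9,  57.4]), -81.5) z [132.8 148.9 155.  159.6]
ball 53 (array([ 486.7, -296.3]), array([22.2, 20.5]), -16.9) z [26.5 31.7 36.7 37.3]
tshigh 191 (array([476.8, 467.5]), array([118.4,  54.7]), 84.8) z [165.9 171.7 191.7 195.5]
bowl 873 (array([783.4, 174.6]), array([97.4, 97.2]), -75.2) z [41.3 44.9 48.5 51.9]
hw 337 (array([769.8, -68.5]), array([64.2, 63.1]), 2.3) z [30.9 43.4 47.  50.5]
glue 264 (array([ 708.3, -316. ]), array([42.4, 34.6]), 26.2) z [ 29.1  80.4 120.7 123.3]
scene large z 0.0457 n 1450 (array([ 604.8, -108.4]), array([114.6,  77.9]), -79.9) cen [ 605.3 -109.6   45.7]
scene medium z 0.0404 n 533 (array([451.7, 138.2]), array([98.4, 63.4]), -86.7) cen [451.7 137.4  40.4]
scene small z 0.0348 n 454 (array([634.4, 110.2]), array([78.8, 52.6]), 74.2) cen [633.6 110.   34.8]
scene trayP z 0.0112 n 2031 (array([ 429.4, -313.1]), array([172.6,  82.4]), 12.4) cen [ 435.7 -317.9   11.2]
quill 304 (array([502.8, 355.9]), array([67.3, 50.3]), -63.4) z [106.7 133.1 147.1 150. ]
ball 203 (array([ 481.3, -295.6]), array([47.9, 38.1]), -44.0) z [13.4 25.4 35.  37.9]
fin 234 (array([ 428. , -311.8]), array([50.1, 16.6]), 11.1) z [51.3 61.6 64.6 65.9]
```

Request:
step_arm(
  targets=[
    [1,[50,110,0],[0,0,0.14]],
    [1,[70,160,0],[0,0,0.28]],
    [1,[90,210,0],[0,0,0.42]],
    [1,[110,255,0],[0,0,0.56]],
    [1,[130,300,0],[0,0,0.66]],
    [1,[142,332,0],[0,0,0.66]],
    [1,[142,332,0],[0,0,0.66]],
    [1,[142,332,0],[0,0,0.66]],
  ],
  force=40,
)

```text
time: 0.9
ee_pos: [0.3121, -0.1878, 0.2314]
tcp_rot: [180.0, -0.0, 56.0]
wrist_force: [-0.2, -1.0, 0.0]
opening: 0.0857
grasp_force: 0.0
```

Request:
step_arm(
  targets=[
    [1,[20,46,0],[0,0,0.14]],
    [1,[40,92,0],[0,0,0.28]],
    [1,[60,138,0],[0,0,0.42]],
    [1,[80,184,0],[0,0,0.56]],
    [1,[100,232,0],[0,0,0.65]],
    [1,[120,280,0],[0,0,0.65]],
    [1,[141,332,0],[0,0,0.65]],
    [1,[141,332,0],[0,0,0.65]],
  ],
)

```text
time: 1.7
ee_pos: [0.4533, 0.1441, 0.2299]
tcp_rot: [-179.9, -0.0, 93.2]
wrist_force: [-0.2, -1.1, -0.9]
opening: 0.0857
grasp_force: 0.0
```

Request:
step_arm(
  targets=[
    [1,[-1,-1,-50],[0,0,0]],
    [1,[-1,-1,-100],[0,0,0]],
    [1,[-1,-1,-150],[0,0,0]],
    [1,[-1,-1,-185],[0,0,0]],
    [1,[-1,-1,-210],[0,0,0]],
    [1,[-1,-1,-226],[0,0,0]],
    [1,[-1,-1,-226],[0,0,0]],
    [1,[-1,-1,-226],[0,0,0]],
  ],
)

```text
time: 2.5
ee_pos: [0.4513, 0.1391, 0.0056]
tcp_rot: [-180.0, 0.0, 92.9]
wrist_force: [0.1, -0.2, 0.7]
opening: 0.0856
grasp_force: 0.0
```

Request:
step_arm(
  targets=[
    [0.3,[0,0,0],[0,0,0]],
    [0.3,[0,0,0],[0,0,0]],
    [0.3,[0,0,0],[0,0,0]],
    [0.3,[0,0,0],[0,0,0]],
    [0.3,[0,0,0],[0,0,0]],
    [0.3,[0,0,0],[0,0,0]],
  ],
)

```text
time: 3.1
ee_pos: [0.4522, 0.1398, 0.0067]
tcp_rot: [179.9, -0.0, 93.0]
wrist_force: [0.1, -1.7, 5.7]
opening: 0.0593
grasp_force: 44.7
```

Request:
step_arm(
  targets=[
    [0.3,[0,0,20],[0,0,0]],
    [0.3,[0,0,60],[0,0,0]],
    [0.3,[0,0,100],[0,0,0]],
    [0.3,[20,-33,100],[0,0,0.06]],
    [0.3,[42,-70,100],[0,0,0.122]],
    [0.3,[64,-107,100],[0,0,0.122]],
    [0.3,[86,-144,100],[0,0,0.122]],
    [0.3,[108,-181,100],[0,0,0.122]],
  ],
)

```text
time: 3.9
ee_pos: [0.5597, -0.0429, 0.1052]
tcp_rot: [-180.0, -0.0, 100.0]
wrist_force: [0.2, -0.0, -3.2]
opening: 0.0593
grasp_force: 45.4
```

Request:
step_arm(
  targets=[
    [0.3,[22,-37,0],[0,0,0]],
    [0.3,[36,-56,0],[0,0,0]],
    [0.3,[43,-66,0],[0,0,0]],
    [0.3,[43,-66,0],[0,0,0]],
    [0.3,[43,-66,0],[0,0,0]],
    [0.3,[43,-66,-20],[0,0,0]],
    [0.3,[43,-66,-35],[0,0,0]],
    [0.3,[43,-66,-35],[0,0,0]],
  ],
)

```text
time: 4.7
ee_pos: [0.6004, -0.106, 0.0677]
tcp_rot: [-179.8, -0.1, 100.0]
wrist_force: [0.1, 0.4, -3.7]
opening: 0.0593
grasp_force: 45.3
```

Run:
```python
from h import *
p,d,W=cloud("top"); cv2.imwrite("pics/top1.png",cv2.resize(p[130:300,240:460,::-1],None,fx=3,fy=3))
o=bot.get_obs(); print(o["ee_pos"],o["tcp_rot"],o["wrist_force"],o["opening"])
f=np.load("top0.npz"); _,_,W=cloud("top",f["p"],f["d"]); Z=W[...,2]
m=np.zeros_like(Z,bool); m[215:265,100:215]=1
Q=W[m&(Z>.09)&(Z<.145)]
fs=np.load("scene0.npz"); _,_,Ws=cloud("scene",fs["p"],fs["d"]); Zs=Ws[...,2]
ms=np.zeros_like(Zs,bool); ms[100:135,345:380]=1; Qs=Ws[ms&(Zs>.1)&(Zs<.145)]
for nm,q in(("top",Q),("scene",Qs)):
    for y in range(318,372,4):
        s=q[(q[:,1]*1000>y)&(q[:,1]*1000<=y+4)]
        if len(s): print(nm,y,len(s),"x",np.round(np.percentile(s[:,0],[2,98])*1000,1),"zmax",round(s[:,2].max()*1000,1))
```

```text
[ 0.60109331 -0.10633197  0.06920514] [-1.79864898e+02 -5.27956194e-02  1.00027031e+02] [-0.01045663 -0.35351669 -3.19363704] 0.059544049030523426
top 326 30 x [495.1 517.4] zmax 139.8
top 330 22 x [496.2 521.5] zmax 140.1
top 334 15 x [495.  520.6] zmax 140.9
top 338 18 x [492.2 520.4] zmax 140.5
top 342 19 x [492.1 517.5] zmax 141.3
top 346 18 x [492.1 518.4] zmax 139.8
top 350 14 x [492.6 517.6] zmax 142.2
top 354 17 x [491.9 518.2] zmax 140.7
top 358 48 x [476.1 515.6] zmax 144.5
top 362 30 x [477.7 527.1] zmax 144.9
top 366 14 x [476.  530.5] zmax 143.0
top 370 13 x [473.1 530.4] zmax 144.5
scene 322 8 x [498.4 516.3] zmax 136.4
scene 326 54 x [493.7 518.4] zmax 141.1
scene 330 20 x [498.2 520. ] zmax 140.2
scene 334 11 x [498.5 521. ] zmax 140.2
scene 338 9 x [504.8 519.7] zmax 142.4
scene 342 7 x [496.3 517.6] zmax 141.3
scene 346 13 x [496.2 517.5] zmax 141.7
scene 350 8 x [497.5 517.2] zmax 141.3
scene 354 13 x [475.6 516.9] zmax 140.3
scene 358 34 x [474.5 515.6] zmax 143.8
scene 362 60 x [472.7 528.1] zmax 144.5
scene 366 40 x [479.5 528.1] zmax 144.7
scene 370 9 x [517.4 527.4] zmax 143.7
```

Request:
step_arm(
  targets=[
    [0.3,[3,-1,0],[0,0,0]],
    [0.3,[3,-1,-6],[0,0,0]],
    [0.3,[3,-1,-11],[0,0,0]],
    [0.3,[3,-1,-14],[0,0,0]],
    [0.3,[3,-1,-16],[0,0,0]],
    [0.3,[3,-1,-17],[0,0,0]],
    [0.3,[3,-1,-17],[0,0,0]],
    [0.3,[3,-1,-17],[0,0,0]],
  ],
)

```text
time: 5.55
ee_pos: [0.6053, -0.1083, 0.0534]
tcp_rot: [180.0, 0.0, 100.0]
wrist_force: [-0.1, -0.3, -3.7]
opening: 0.0594
grasp_force: 45.6
```

Request:
step_arm(
  targets=[
    [0.3,[-1,1,0],[0,0,0]],
    [0.3,[-1,1,-1],[0,0,0]],
    [0.3,[-1,1,-2],[0,0,0]],
    [0.3,[-1,1,-2],[0,0,0]],
    [0.3,[-1,1,-2],[0,0,0]],
  ],
)

```text
time: 6.05
ee_pos: [0.6043, -0.1073, 0.0518]
tcp_rot: [180.0, 0.0, 100.0]
wrist_force: [-3.4, -0.1, 1.0]
opening: 0.0598
grasp_force: 46.2
```

Request:
step_arm(
  targets=[
    [1,[0,0,0],[0,0,0]],
    [1,[0,0,0],[0,0,0]],
    [1,[0,0,0],[0,0,0]],
    [1,[0,0,0],[0,0,0]],
    [1,[0,0,30],[0,0,0]],
    [1,[0,0,80],[0,0,0]],
    [1,[0,0,110],[0,0,0]],
    [1,[0,50,110],[0,0,0]],
  ],
)

```text
time: 6.85
ee_pos: [0.6063, -0.061, 0.1666]
tcp_rot: [179.6, 0.2, 99.6]
wrist_force: [1.3, 1.0, 0.1]
opening: 0.0856
grasp_force: 0.0
```

Request:
step_arm(
  targets=[
    [1,[5,50,0],[0,0,-0.12]],
    [1,[10,90,0],[0,0,-0.24]],
    [1,[17,120,0],[0,0,-0.36]],
    [1,[24,150,0],[0,0,-0.47]],
    [1,[29,168,0],[0,0,-0.47]],
    [1,[29,168,0],[0,0,-0.47]],
  ],
)

```text
time: 7.45
ee_pos: [0.6335, 0.1126, 0.1608]
tcp_rot: [-180.0, -0.0, 73.4]
wrist_force: [-0.8, -0.9, 0.9]
opening: 0.0856
grasp_force: 0.0
```

Run:
```python
from h import *
o=bot.get_obs(); print(o["ee_pos"],o["tcp_rot"])
for n in("top","scene"):
    p,d,W=cloud(n); Z=W[...,2]; cv2.imwrite(f"pics/{n}2.png",p[:,:,::-1])
    m=(abs(Z-.085)<.006)&(abs(W[...,0]-.604)<.08)&(abs(W[...,1]+.107)<.08); k,l,st,_=cv2.connectedComponentsWithStats(m.astype(np.uint8)); i=1+st[1:,4].argmax()
    print(n,(l==i).sum(),rect(W[l==i]),np.median(Z[l==i]))
```

```text
[0.63353643 0.11264854 0.16080901] [-1.79978238e+02 -1.28204634e-03  7.33683597e+01]
top 689 (array([ 602.9, -105.6]), array([92.3, 60.2]), -80.0) 0.08494559530991717
scene 1019 (array([ 602.4, -105.8]), array([94.3, 62. ]), -79.1) 0.08547511693007338
```

View pics/top2.png

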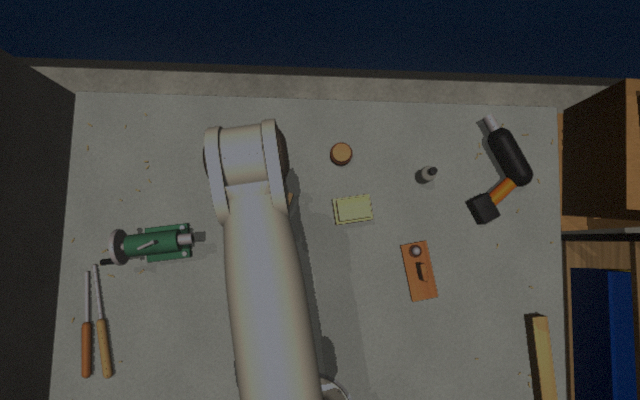

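The medium case sits centred on the large one at (352,209). The gripper is over the small case at (250,170), which the arm hides. Now I pick it up.

Request:
step_arm(
  targets=[
    [1,[0,0,-50],[0,0,0]],
    [1,[0,0,-95],[0,0,0]],
    [1,[0,0,-130],[0,0,0]],
    [1,[0,0,-148],[0,0,0]],
    [1,[0,0,-157],[0,0,0]],
    [1,[0,0,-157],[0,0,0]],
    [1,[0,0,-157],[0,0,0]],
  ],
)

```text
time: 8.25
ee_pos: [0.634, 0.1102, 0.0057]
tcp_rot: [179.9, -0.0, 73.0]
wrist_force: [0.9, 0.3, 0.2]
opening: 0.0853
grasp_force: 0.0
```

Request:
step_arm(
  targets=[
    [0.3,[0,0,0],[0,0,0]],
    [0.3,[0,0,0],[0,0,0]],
    [0.3,[0,0,0],[0,0,0]],
    [0.3,[0,0,0],[0,0,0]],
    [0.3,[0,0,0],[0,0,0]],
    [0.3,[0,0,0],[0,0,0]],
    [0.3,[0,0,0],[0,0,0]],
  ],
)

```text
time: 8.95
ee_pos: [0.6338, 0.1108, 0.0054]
tcp_rot: [179.9, -0.0, 73.0]
wrist_force: [-1.5, -0.3, 7.0]
opening: 0.0477
grasp_force: 42.9
```

Request:
step_arm(
  targets=[
    [0.3,[0,0,25],[0,0,0]],
    [0.3,[0,0,70],[0,0,0]],
    [0.3,[0,0,110],[0,0,0]],
    [0.3,[0,-10,125],[0,0,0.06]],
    [0.3,[-6,-40,125],[0,0,0.18]],
    [0.3,[-12,-80,125],[0,0,0.3]],
    [0.3,[-18,-120,125],[0,0,0.42]],
    [0.3,[-24,-160,125],[0,0,0.47]],
  ],
)

```text
time: 9.75
ee_pos: [0.6086, -0.0505, 0.1288]
tcp_rot: [-180.0, -0.0, 100.3]
wrist_force: [0.7, -0.7, -2.8]
opening: 0.0477
grasp_force: 42.4
```

Request:
step_arm(
  targets=[
    [0.3,[-4,-30,0],[0,0,0]],
    [0.3,[-6,-48,0],[0,0,0]],
    [0.3,[-7,-58,0],[0,0,0]],
    [0.3,[-7,-58,0],[0,0,0]],
    [0.3,[-7,-58,-15],[0,0,0]],
    [0.3,[-7,-58,-25],[0,0,0]],
    [0.3,[-7,-58,-32],[0,0,0]],
    [0.3,[-7,-58,-32],[0,0,0]],
  ],
)

```text
time: 10.55
ee_pos: [0.6015, -0.1064, 0.0953]
tcp_rot: [-179.8, -0.1, 100.0]
wrist_force: [0.3, -0.5, -2.5]
opening: 0.0471
grasp_force: 42.3
```

Request:
step_arm(
  targets=[
    [0.3,[0,0,0],[0,0,0]],
    [0.3,[0,0,0],[0,0,0]],
  ],
)

```text
time: 10.75
ee_pos: [0.6025, -0.1072, 0.0977]
tcp_rot: [180.0, 0.0, 100.0]
wrist_force: [-0.3, 0.8, -2.8]
opening: 0.0471
grasp_force: 42.3
```

Position is right; bottom is nominally at 92 mm, so lower by 7–8.

Request:
step_arm(
  targets=[
    [0.3,[0,0,-3],[0,0,0]],
    [0.3,[0,0,-5],[0,0,0]],
    [0.3,[0,0,-6],[0,0,0]],
    [0.3,[0,0,-7],[0,0,0]],
    [0.3,[0,0,-8],[0,0,0]],
    [0.3,[0,0,-8],[0,0,0]],
    [0.3,[0,0,-8],[0,0,0]],
  ],
)

```text
time: 11.45
ee_pos: [0.6023, -0.1074, 0.0904]
tcp_rot: [180.0, 0.0, 100.0]
wrist_force: [-3.3, -0.4, 5.7]
opening: 0.0473
grasp_force: 43.1
```

Request:
step_arm(
  targets=[
    [0.3,[0,0,1],[0,0,0]],
    [1,[0,0,1],[0,0,0]],
    [1,[0,0,1],[0,0,0]],
    [1,[0,0,1],[0,0,0]],
    [1,[0,0,1],[0,0,0]],
    [1,[0,0,30],[0,0,0]],
    [1,[0,0,75],[0,0,0]],
    [1,[0,0,120],[0,0,0]],
  ],
)

```text
time: 12.25
ee_pos: [0.6017, -0.1072, 0.2102]
tcp_rot: [-179.9, -0.0, 100.0]
wrist_force: [0.9, -0.3, -0.5]
opening: 0.0854
grasp_force: 0.0
```

Request:
step_arm(
  targets=[
    [1,[-15,-15,0],[0,0,-0.12]],
    [1,[-40,-40,0],[0,0,-0.26]],
    [1,[-65,-68,0],[0,0,-0.4]],
    [1,[-90,-98,0],[0,0,-0.54]],
    [1,[-115,-128,0],[0,0,-0.68]],
    [1,[-140,-158,0],[0,0,-0.82]],
    [1,[-160,-185,0],[0,0,-0.96]],
    [1,[-174,-203,0],[0,0,-1.1]],
  ],
)

```text
time: 13.05
ee_pos: [0.4268, -0.3118, 0.2095]
tcp_rot: [180.0, 0.0, 36.5]
wrist_force: [0.0, 0.1, 0.0]
opening: 0.0855
grasp_force: 0.0
```

Request:
step_arm(
  targets=[
    [1,[0,0,0],[0,0,-0.14]],
    [1,[0,0,0],[0,0,-0.28]],
    [1,[0,0,0],[0,0,-0.436]],
    [1,[0,0,0],[0,0,-0.436]],
    [1,[0,0,0],[0,0,-0.436]],
  ],
)

```text
time: 13.55
ee_pos: [0.4283, -0.3103, 0.2093]
tcp_rot: [180.0, -0.0, 12.2]
wrist_force: [-0.5, -1.0, 0.4]
opening: 0.0857
grasp_force: 0.0
```

Run:
```python
from h import *
o=bot.get_obs(); print(o["ee_pos"],o["tcp_rot"])
for n in("top","scene"):
    p,d,W=cloud(n); Z=W[...,2]; cv2.imwrite(f"pics/{n}3.png",p[:,:,::-1])
    m=(abs(Z-.119)<.006)&(abs(W[...,0]-.604)<.08)&(abs(W[...,1]+.107)<.08); k,l,st,_=cv2.connectedComponentsWithStats(m.astype(np.uint8)); i=1+st[1:,4].argmax()
    print(n,(l==i).sum(),rect(W[l==i]),np.median(Z[l==i]))
    m=(Z>.052)&(Z<.072)&(abs(W[...,0]-.428)<.05)&(abs(W[...,1]+.31)<.04); print("fin",m.sum(),rect(W[m]) if m.sum()>20 else "")
```

```text
[ 0.4282776  -0.3102823   0.20932309] [ 1.79995672e+02 -3.78545190e-03  1.22025380e+01]
top 491 (array([ 600.8, -105.5]), array([76.6, 48.2]), -79.7) 0.11911519196078714
fin 90 (array([ 430.1, -309.9]), array([42.8, 16.8]), 13.2)
scene 701 (array([ 600.9, -105.6]), array([78.2, 50.4]), -81.5) 0.1194660008860213
fin 220 (array([ 428. , -311.8]), array([50.4, 17.5]), 12.3)
```

View pics/scene3.png

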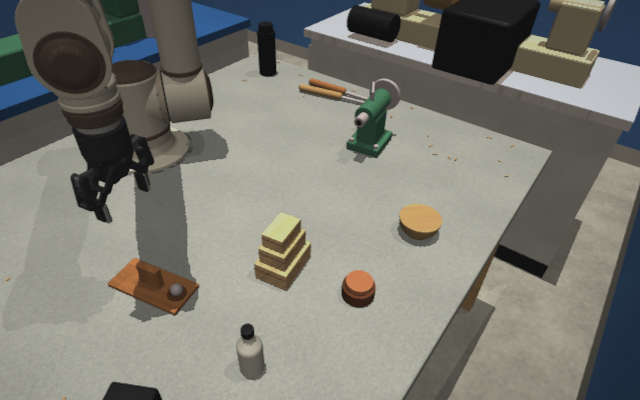

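The column stands squarely at (283,248). The ball is still in the tray's pocket at (177,291), and the gripper is above the fin at (115,195).

Request:
step_arm(
  targets=[
    [0.7,[0,-0.5,-45],[0,0,0]],
    [0.7,[0,-0.5,-90],[0,0,0]],
    [0.7,[0,-0.5,-125],[0,0,0]],
    [0.7,[0,-0.5,-155],[0,0,0]],
    [0.7,[0,-0.5,-175],[0,0,0]],
    [0.7,[0,-0.5,-185],[0,0,0]],
    [0.6,[0,-0.5,-185],[0,0,0]],
    [0.5,[0,-0.5,-185],[0,0,0]],
  ],
  force=60,
)

```text
time: 14.45
ee_pos: [0.4287, -0.3111, 0.0253]
tcp_rot: [180.0, -0.0, 12.0]
wrist_force: [0.0, 0.2, -0.0]
opening: 0.0426
grasp_force: 0.0
```

Request:
step_arm(
  targets=[
    [0.4,[0,0,0],[0,0,0]],
    [0.32,[0,0,0],[0,0,0]],
    [0.27,[0,0,0],[0,0,0]],
    [0.23,[0,0,0],[0,0,0]],
    [0.2,[0,0,0],[0,0,0]],
    [0.16,[0,0,0],[0,0,0]],
    [0.05,[0,0,0],[0,0,0]],
    [0.05,[0,0,0],[0,0,0]],
  ],
)

```text
time: 15.25
ee_pos: [0.4283, -0.3108, 0.0246]
tcp_rot: [180.0, -0.0, 12.0]
wrist_force: [-0.8, 0.9, 3.9]
opening: 0.0155
grasp_force: 59.4
```

Request:
step_arm(
  targets=[
    [0.05,[0,0,0],[0,0,0]],
    [0.05,[0,0,0],[0,0,0]],
    [0.05,[0,0,0],[0,0,0]],
  ],
)

```text
time: 15.55
ee_pos: [0.4283, -0.3108, 0.0246]
tcp_rot: [180.0, -0.0, 12.0]
wrist_force: [-0.6, 1.6, 5.1]
opening: 0.0154
grasp_force: 59.5
```

Request:
step_arm(
  targets=[
    [0.05,[0,0,2],[0,0,0]],
    [0.05,[0,0,6],[0,0,0]],
    [0.05,[0,0,12],[0,0,0]],
    [0.05,[0,0,20],[0,0,0]],
    [0.05,[0,0,28],[0,0,0]],
    [0.05,[0,0,36],[0,0,0]],
    [0.05,[0,0,42],[0,0,0]],
    [0.05,[0,0,45],[0,0,0]],
  ],
)

```text
time: 16.35
ee_pos: [0.4285, -0.311, 0.0703]
tcp_rot: [180.0, -0.0, 12.0]
wrist_force: [0.4, 0.4, -3.9]
opening: 0.0149
grasp_force: 58.6
```

```bash
cat > t.py <<'E'
from h import *
import sys
o=bot.get_obs(); T=o["ee_pos"]; print(T,o["tcp_rot"],o["wrist_force"])
yaw=np.radians(o["tcp_rot"][2]); c=T[:2]; x=np.array([np.cos(yaw),np.sin(yaw)]); y=np.array([-x[1],x[0]]); zt=T[2]-.0246+.010
for n in sys.argv[2:]:
    p,d,W=cloud(n); cv2.imwrite(f"pics/{n}_{sys.argv[1]}.png",p[:,:,::-1])
    a=(W[...,:2]-c)@x; b=(W[...,:2]-c)@y
    m=(abs(W[...,2]-zt)<.006)&(abs(a)<.095)&(abs(b)<.05)
    Q=np.c_[a[m],b[m],W[m][:,2]]; m2=abs(Q[:,0]-.06)>.022; F=np.linalg.lstsq(np.c_[Q[m2,:2],np.ones(m2.sum())],Q[m2,2]-zt,rcond=None)[0]
    print(n,m.sum(),"slopes,off",np.round(F,4),rect(Q))
    m=(W[...,2]>zt+.008)&(W[...,2]<zt+.03)&(abs(a-.06)<.025)&(abs(b)<.025)
    if m.sum()>5: i=W[m][:,2].argmax(); print("ball rel",np.round([a[m].mean(),b[m].mean(),W[m][:,2].max()-zt],4),m.sum(),"world",W[m].mean(0).round(4))
E
python3 t.py lift top scene
```

```text
[ 0.42853122 -0.31101567  0.0702561 ] [ 1.79954197e+02 -3.88740540e-02  1.19624685e+01] [ 0.36056685  0.40432711 -3.85669643]
top 1043 slopes,off [-0.001  -0.0037 -0.0002] (array([-1.5, -0.3]), array([170.4,  80.7]), -0.1)
ball rel [0.0607 0.002  0.027 ] 64 world [ 0.4875 -0.2965  0.0758]
scene 1976 slopes,off [-0.0094  0.0132  0.0008] (array([-0.8, -1.3]), array([172. ,  81.3]), -0.3)
ball rel [ 0.0637 -0.0031  0.0276] 138 world [ 0.4915 -0.3008  0.0754]
```

View pics/scene_lift.png

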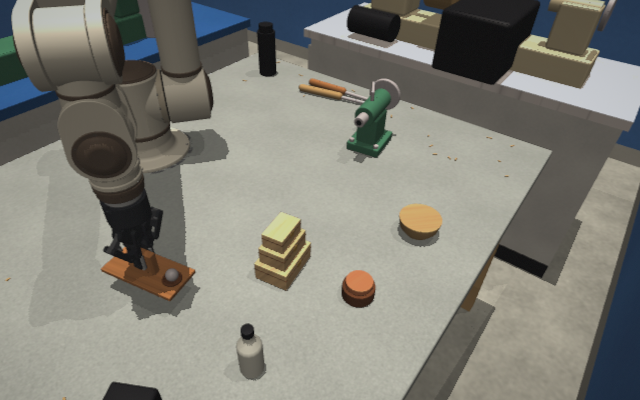

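The tray is level in the fingers at (148,270), with the ball in its pocket at (173,276). Next I plan a smooth path.

Run:
```python
import numpy as np
s=np.linspace(0,1,49); q=10*s**3-15*s**4+6*s**5
A,B,C=np.array([0,0]),np.array([-88,231]),np.array([96,528.6])
P=((1-q)**2)[:,None]*A+(2*q*(1-q))[:,None]*B+(q**2)[:,None]*C
X=np.c_[P,57*np.minimum(1,1-(1-np.minimum(q/.6,1))**2),1.506*q]
for k in range(0,48,8):
    D=X[k+1:k+9]-np.r_[np.round(X[k,:3]),np.round(X[k,3],2)]
    print([[0.05,[int(round(float(v))) for v in r[:3]],[0,0,round(float(r[3]),2)]] for r in D])
```

```text
[[0.05, [0, 0, 0], [0, 0, 0.0]], [0.05, [0, 0, 0], [0, 0, 0.0]], [0.05, [0, 1, 0], [0, 0, 0.0]], [0.05, [-1, 2, 1], [0, 0, 0.01]], [0.05, [-2, 4, 2], [0, 0, 0.01]], [0.05, [-3, 7, 3], [0, 0, 0.02]], [0.05, [-4, 11, 5], [0, 0, 0.04]], [0.05, [-6, 16, 7], [0, 0, 0.05]]]
[[0.05, [-2, 7, 2], [0, 0, 0.02]], [0.05, [-4, 14, 5], [0, 0, 0.05]], [0.05, [-7, 23, 8], [0, 0, 0.07]], [0.05, [-9, 33, 11], [0, 0, 0.11]], [0.05, [-12, 44, 15], [0, 0, 0.14]], [0.05, [-14, 56, 18], [0, 0, 0.18]], [0.05, [-17, 69, 22], [0, 0, 0.22]], [0.05, [-19, 84, 26], [0, 0, 0.27]]]
[[0.05, [-2, 16, 4], [0, 0, 0.04]], [0.05, [-3, 32, 7], [0, 0, 0.09]], [0.05, [-3, 50, 11], [0, 0, 0.15]], [0.05, [-3, 68, 14], [0, 0, 0.2]], [0.05, [-2, 87, 17], [0, 0, 0.26]], [0.05, [-1, 107, 19], [0, 0, 0.32]], [0.05, [2, 127, 21], [0, 0, 0.37]], [0.05, [5, 148, 22], [0, 0, 0.43]]]
[[0.05, [4, 20, 1], [0, 0, 0.06]], [0.05, [9, 41, 2], [0, 0, 0.12]], [0.05, [15, 62, 2], [0, 0, 0.18]], [0.05, [21, 82, 2], [0, 0, 0.23]], [0.05, [28, 102, 2], [0, 0, 0.29]], [0.05, [35, 122, 2], [0, 0, 0.34]], [0.05, [43, 141, 2], [0, 0, 0.39]], [0.05, [51, 159, 2], [0, 0, 0.44]]]
[[0.05, [8, 17, 0], [0, 0, 0.04]], [0.05, [15, 33, 0], [0, 0, 0.09]], [0.05, [23, 47, 0], [0, 0, 0.13]], [0.05, [30, 61, 0], [0, 0, 0.16]], [0.05, [36, 73, 0], [0, 0, 0.19]], [0.05, [42, 83, 0], [0, 0, 0.22]], [0.05, [48, 93, 0], [0, 0, 0.24]], [0.05, [52, 101, 0], [0, 0, 0.26]]]
[[0.05, [4, 6, 0], [0, 0, 0.02]], [0.05, [7, 11, 0], [0, 0, 0.03]], [0.05, [9, 15, 0], [0, 0, 0.04]], [0.05, [11, 18, 0], [0, 0, 0.05]], [0.05, [12, 19, 0], [0, 0, 0.05]], [0.05, [13, 20, 0], [0, 0, 0.05]], [0.05, [13, 21, 0], [0, 0, 0.06]], [0.05, [13, 21, 0], [0, 0, 0.06]]]
```

Request:
step_arm(
  targets=[
    [0.05,[0,0,0],[0,0,0]],
    [0.05,[0,0,0],[0,0,0]],
    [0.05,[0,1,0],[0,0,0]],
    [0.05,[-1,2,1],[0,0,0.01]],
    [0.05,[-2,4,2],[0,0,0.01]],
    [0.05,[-3,7,3],[0,0,0.02]],
    [0.05,[-4,11,5],[0,0,0.04]],
    [0.05,[-6,16,7],[0,0,0.05]],
  ],
)

```text
time: 17.25
ee_pos: [0.4222, -0.2944, 0.0765]
tcp_rot: [180.0, -0.0, 14.9]
wrist_force: [-0.2, -0.3, -3.3]
opening: 0.0154
grasp_force: 58.6
```

Request:
step_arm(
  targets=[
    [0.05,[-2,7,2],[0,0,0.02]],
    [0.05,[-4,14,5],[0,0,0.05]],
    [0.05,[-7,23,8],[0,0,0.07]],
    [0.05,[-9,33,11],[0,0,0.11]],
    [0.05,[-12,44,15],[0,0,0.14]],
    [0.05,[-14,56,18],[0,0,0.18]],
    [0.05,[-17,69,22],[0,0,0.22]],
    [0.05,[-19,84,26],[0,0,0.27]],
  ],
)

```text
time: 18.05
ee_pos: [0.4029, -0.2097, 0.1026]
tcp_rot: [-180.0, -0.0, 30.5]
wrist_force: [0.1, -0.1, -4.0]
opening: 0.0153
grasp_force: 58.5
```

Request:
step_arm(
  targets=[
    [0.05,[-2,16,4],[0,0,0.04]],
    [0.05,[-3,32,7],[0,0,0.09]],
    [0.05,[-3,50,11],[0,0,0.15]],
    [0.05,[-3,68,14],[0,0,0.2]],
    [0.05,[-2,87,17],[0,0,0.26]],
    [0.05,[-1,107,19],[0,0,0.32]],
    [0.05,[2,127,21],[0,0,0.37]],
    [0.05,[5,148,22],[0,0,0.43]],
  ],
)

```text
time: 18.85
ee_pos: [0.408, -0.0613, 0.1248]
tcp_rot: [180.0, -0.0, 55.2]
wrist_force: [0.5, 0.9, -2.0]
opening: 0.0151
grasp_force: 58.5
```

Request:
step_arm(
  targets=[
    [0.05,[4,20,1],[0,0,0.06]],
    [0.05,[9,41,2],[0,0,0.12]],
    [0.05,[15,62,2],[0,0,0.18]],
    [0.05,[21,82,2],[0,0,0.23]],
    [0.05,[28,102,2],[0,0,0.29]],
    [0.05,[35,122,2],[0,0,0.34]],
    [0.05,[43,141,2],[0,0,0.39]],
    [0.05,[51,159,2],[0,0,0.44]],
  ],
)

```text
time: 19.65
ee_pos: [0.4589, 0.0979, 0.1266]
tcp_rot: [180.0, -0.0, 80.4]
wrist_force: [0.5, 0.4, -2.9]
opening: 0.0154
grasp_force: 58.6
```

Request:
step_arm(
  targets=[
    [0.05,[8,17,0],[0,0,0.04]],
    [0.05,[15,33,0],[0,0,0.09]],
    [0.05,[23,47,0],[0,0,0.13]],
    [0.05,[30,61,0],[0,0,0.16]],
    [0.05,[36,73,0],[0,0,0.19]],
    [0.05,[42,83,0],[0,0,0.22]],
    [0.05,[48,93,0],[0,0,0.24]],
    [0.05,[52,101,0],[0,0,0.26]],
  ],
)

```text
time: 20.45
ee_pos: [0.5118, 0.1979, 0.1262]
tcp_rot: [-180.0, 0.0, 95.1]
wrist_force: [0.1, -0.7, -3.3]
opening: 0.0155
grasp_force: 58.6
```

Request:
step_arm(
  targets=[
    [0.05,[4,6,0],[0,0,0.02]],
    [0.05,[7,11,0],[0,0,0.03]],
    [0.05,[9,15,0],[0,0,0.04]],
    [0.05,[11,18,0],[0,0,0.05]],
    [0.05,[12,19,0],[0,0,0.05]],
    [0.05,[13,20,0],[0,0,0.05]],
    [0.05,[13,21,0],[0,0,0.06]],
    [0.05,[13,21,0],[0,0,0.06]],
  ],
)

```text
time: 21.25
ee_pos: [0.5242, 0.2182, 0.1263]
tcp_rot: [-180.0, -0.0, 98.5]
wrist_force: [1.0, 0.2, -3.4]
opening: 0.0153
grasp_force: 58.6
```

```bash
python3 t.py end top scene
```

```text
[0.52418736 0.218173   0.12631424] [-1.79998741e+02 -1.71776999e-03  9.85042779e+01] [ 1.04062015  0.19734015 -3.36964056]
top 838 slopes,off [ 0.0036 -0.0031  0.    ] (array([-44.1,   0.8]), array([84.8, 79.9]), -0.0)
scene 964 slopes,off [0.0074 0.0096 0.0006] (array([-2.1,  1.9]), array([172.2,  81. ]), 0.4)
ball rel [ 0.0544 -0.0063  0.0182] 18 world [0.5224 0.2729 0.1258]
```

View pics/scene_end.png

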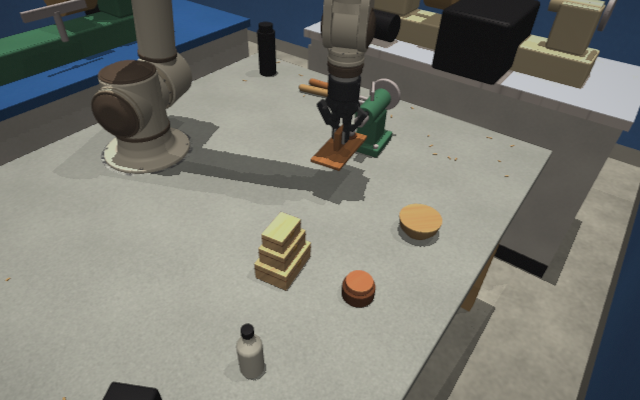

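The tray is level in front of the nose at (340,150). The 18 ball points still visible past the gripper put the ball in its pocket, and the column at (283,250) is undisturbed. I let it settle and hand in.

Request:
step_arm(
  targets=[
    [0.05,[0,0,0],[0,0,0]],
    [0.05,[0,0,0],[0,0,0]],
    [0.05,[0,0,0],[0,0,0]],
    [0.05,[0,0,0],[0,0,0]],
    [0.05,[0,0,0],[0,0,0]],
    [0.05,[0,0,0],[0,0,0]],
    [0.05,[0,0,0],[0,0,0]],
    [0.05,[0,0,0],[0,0,0]],
  ],
)

```text
time: 22.15
ee_pos: [0.5243, 0.2182, 0.1263]
tcp_rot: [-180.0, -0.0, 98.5]
wrist_force: [-0.1, 0.3, -3.0]
opening: 0.0153
grasp_force: 58.6
```

```bash
python3 -c "
from workcell import bot
print(bot.get_obs()['ee_pos'],bot.job_done())"
```

```text
the job is handed in; nothing more can be done
[0.52425141 0.2182037  0.12628359] None
```

I handed in the job at about 22 s (no verdict came back): the cases are stacked within about 2 mm of centred, and the tray is held level and still, with the ball about 50 mm in front of the nose and at its height by my measurements.

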